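# Point out the stray carton and log the reject

### The job

One carton with green bands has strayed among the purple-banded ones: point it out to the inspection camera by holding the fingertips 1 to 4 cm above the middle of its top for two seconds, without touching it. Then press the red reject button all the way down, let it come back up and move clear. Touch no carton, keep well above the purple ones so that none of them is pointed at by mistake, and leave the green button and everything else on the table alone.

Things in the scene. Friction and masses are not known exactly. Their poses are not given: they have to be found in the camera images.
- carton_green: THE STRAY: closed medicine carton, white with green bands right round it (a wide one and a thin one), lying flat and loose on the table; 90 (its x) x 45 (its y) x 30 mm high, about 60 g; origin at the centre of its underside, z up
- carton_green_top (a point): centre of the top face of the green-banded carton, 30 mm above the table, z up
- carton_purple1: one of the four ordinary ones, to be left alone: closed medicine carton, white with purple bands right round it (a wide one and a thin one), lying flat and loose on the table; 90 (its x) x 45 (its y) x 30 mm high, about 60 g; origin at the centre of its underside, z up
- carton_purple1_top (a point): centre of the top face of the purple-banded carton, 30 mm above the table, z up (carton_purple1)
- carton_purple2: one of the four ordinary ones, to be left alone: closed medicine carton, white with purple bands right round it (a wide one and a thin one), lying flat and loose on the table; 90 (its x) x 45 (its y) x 30 mm high, about 60 g; origin at the centre of its underside, z up
- carton_purple2_top (a point): centre of the top face of the purple-banded carton, 30 mm above the table, z up (carton_purple2)
- carton_purple3: one of the four ordinary ones, to be left alone: closed medicine carton, white with purple bands right round it (a wide one and a thin one), lying flat and loose on the table; 90 (its x) x 45 (its y) x 30 mm high, about 60 g; origin at the centre of its underside, z up
- carton_purple3_top (a point): centre of the top face of the purple-banded carton, 30 mm above the table, z up (carton_purple3)
- carton_purple4: one of the four ordinary ones, to be left alone: closed medicine carton, white with purple bands right round it (a wide one and a thin one), lying flat and loose on the table; 90 (its x) x 45 (its y) x 30 mm high, about 60 g; origin at the centre of its underside, z up
- carton_purple4_top (a point): centre of the top face of the purple-banded carton, 30 mm above the table, z up (carton_purple4)
- reject (a joint): REJECT button: red round push button (36 mm across), pressed straight down, in a black housing on top of a fixed grey box 75 x 75 x 50 mm, on one side of the cartons, left or right. Joint value: 0 = up, 0.006 m = fully down; a spring brings it back up; fully down takes about 5 N
- reject_top (a point): centre of the top of the red REJECT button, where to press; it moves down with the button
- accept (a joint): ACCEPT button, not to be pressed: green round push button (36 mm across), pressed straight down, in a black housing on top of a fixed grey box 75 x 75 x 50 mm, on one side of the cartons, left or right. Joint value: 0 = up, 0.006 m = fully down; a spring brings it back up; fully down takes about 5 N
- accept_top (a point): centre of the top of the green ACCEPT button
- tape_roll: orange roll of tape lying flat, 90 mm across, 25 mm high; origin at the centre of its underside; leave alone
- tablet_jar: white jar with a blue cap, 48 mm across, 75 mm high; origin at the centre of its underside; leave alone
- scanner: red and black hand-held scanner lying flat, about 200 x 60 x 35 mm high, long along its x; origin on its underside near its middle; leave alone

How it is judged:
On the way, in this order (a step that is already met when the one before it is completed fails the run):
1. the fingertips are held just above the middle of the green-banded carton, without contact (tool point within 22 mm of its centre seen from above, and 8 to 80 mm over its top) for 1.8 s (horizontal distance between the grasp point and carton_green_top below 0.022 m and z of the grasp point in the frame of carton_green_top between 0.008 and 0.08 m and contact force between each of the arm, the fingers and carton_green below 0.05 N), for 1.8 s.
2. the red reject button is pressed down (at least 4.2 of its 6 mm) (value of joint reject above 0.0042 m), for 0.05 s.
At the end, for the whole second after the job is handed in: After the green-banded carton was pointed at and then the red button pressed: both buttons are back up (within 1.5 mm), all five cartons lie flat and at rest within 6 mm of where they began, and tape, jar and scanner within 15 mm (value of joint each of reject, accept below 0.0015 m and distance of each of carton_green, carton_purple1, carton_purple2, carton_purple3, carton_purple4 from where it was at the start of the episode below 0.006 m and angle between each of carton_green, carton_purple1, carton_purple2, carton_purple3, carton_purple4's own z axis and vertical below 0.1 rad and linear speed of each of carton_green, carton_purple1, carton_purple2, carton_purple3, carton_purple4 below 0.02 m/s and distance of each of tape_roll, tablet_jar, scanner from where it was at the start of the episode below 0.015 m); the robot touches nothing.
It fails at once if a carton is touched (contact force between any of the fingers, the arm and carton_green above 0.3 N or contact force between any of the fingers, the arm and carton_purple1 above 0.3 N or contact force between any of the fingers, the arm and carton_purple2 above 0.3 N or contact force between any of the fingers, the arm and carton_purple3 above 0.3 N or contact force between any of the fingers, the arm and carton_purple4 above 0.3 N).
It fails at once if a carton is shoved or lifted (more than 10 mm) (distance of any of carton_green, carton_purple1, carton_purple2, carton_purple3, carton_purple4 from where it was at the start of the episode above 0.01 m).
It fails at once if a purple-banded carton is pointed at (tool point within 22 mm of its centre seen from above and less than 70 mm over its top) ((horizontal distance between the grasp point and carton_purple1_top below 0.022 m and z of the grasp point in the frame of carton_purple1_top between -0.03 and 0.07 m) or (horizontal distance between the grasp point and carton_purple2_top below 0.022 m and z of the grasp point in the frame of carton_purple2_top between -0.03 and 0.07 m) or (horizontal distance between the grasp point and carton_purple3_top below 0.022 m and z of the grasp point in the frame of carton_purple3_top between -0.03 and 0.07 m) or (horizontal distance between the grasp point and carton_purple4_top below 0.022 m and z of the grasp point in the frame of carton_purple4_top between -0.03 and 0.07 m)).
It fails at once if the green accept button is pressed (more than 2 mm) (value of joint accept above 0.002 m).
It fails at once if tape, jar or scanner is touched hard or moved (more than 15 mm) (distance of any of tape_roll, tablet_jar, scanner from where it was at the start of the episode above 0.015 m or contact force between the arm and tape_roll above 3 N or contact force between the arm and tablet_jar above 3 N or contact force between the arm and scanner above 3 N).
It also fails if it takes over 40 s, if anything falls off the work surface, if the arm or the gripper's body presses on something with over 40 N, if the wrist force passes 120 N, or if a joint passes its speed limit or range.

### The arm

A 6-joint arm with a two-finger parallel gripper is mounted at the origin on the work surface. World frame = base frame: x ahead of the robot, y to its left, z up, the work surface at z = 0. Lengths are in m, angles in rad, forces in N, time in s.
With the tool pointing down it reaches from about 0.4 to 0.825 m from the base axis. Payload 7 kg.
Tool frame: the origin (TCP) lies between the finger pads, 19 mm behind the fingertips; this is the grasp point; z points along the fingers, y is the line along which they close (so a half turn about z gives the same grasp; the last joint's range is limited). The gripper opens to 88 mm and grips with 3 to 60 N. Pads are 19 mm wide; open, the fingers measure 130 mm over their backs; the gripper's body (78 mm by 193 mm) begins 47 mm behind the grasp point.
Start: joints at [-0.831, 0.359, 0.012, 0, -1.224, -0.288], TCP at [0.295, -0.607, 0.245] pointing down, gripper open.
Joint ranges: [-3.07, 3.07], [-1.43, 2.12], [-1.02, 1.25], [-3.03, 1.67], [-3.05, -0], [-3.03, 3.03]. Speed limits (rad/s): [2.39, 2.39, 3.01, 3.14, 3.14, 3.14].

### API

Orientations are given as [roll, pitch, yaw] about the fixed x, y, z axes, in that order (R = Rz(yaw) Ry(pitch) Rx(roll)).
In Python, from station import get_state, grab_frame, calibration, job_done, boxes_of, regions_of, spot_point gives the robot as it stands. The module is installed in compiled form; this text tells all that it offers.
- The arm moves only by the tool arm_command, never from a script. Its argument "commands" is a list of rows, each an object of numbers: "tx", "ty", "tz": the shift along the tool's x, y, z each as a share of 25 cm, from -1 to 1; "twist": the turn about the tool's z as a share of 180 degrees, from -1 to 1. A call has exactly 8 rows; each row is the pose to reach, as a shift and turn from the pose commanded when the call began, along the tool's axes at that moment, turning the shorter way round; what a row does not reach only later rows make up. A row lasts 1/12 s, in which the tool goes at most 41.7 mm and 7.16 degrees, less where a joint would pass 70% of its speed; a pose out of reach is approached as far as the arm can. A call with a number of a shift or a turn outside -1 to 1 is refused whole. A call with a gripper value outside its range is refused whole. "claw" is the opening, from 0 (shut) to 1 (fully open), set as the call begins (left out, the last holds). The fingers move at their own pace and stop on an object; "grip_force" is the grip in N (left out, the last holds). Time passes only in rows, so rows that repeat a pose let the fingers close, or fill a call up. It gives the time, the measured TCP pose, the force, the opening and the grip force at its end, in the units of the state.
- get_state(): the state, without advancing time (a new reading comes with each control period).
- grab_frame(name): name is "scene" or "top" or "wrist"; returns the picture (384x512x3 uint8, red, green, blue); there is no depth.
- calibration(name): a dict with "camera_matrix" (3x3 intrinsics, pixels), "extrinsics" (4x4, takes a point from camera to world coordinates). Camera axes: x right, y down, z forward; pixel columns grow to the right and rows downward; lengths in m; the calibration is good to about 2 mm. The wrist camera is an equidistant fisheye: a pixel r from the principal point sees the ray r / f radians off the axis. A picture is of the moment at which its call begins: read the wrist's pose just before it. calibration takes no time and is no camera call; for the wrist camera it gives the pose at the moment of the call.
- job_done(): hands the job in; it is judged then, once.
Trained networks look in the newest picture that a camera, given by its name, has taken for a name from the list of things; names that differ only in an ending like _2 or _b are one class to them, and where a whole thing is asked for, a point or a joint stands for the part that bears it (a point fixed in the world has none). Each returns a list of dicts, best first, with "score" (0 to 1); they miss things now and then, are a little off and sometimes report something else, mostly with a low value. They report only what shows in the picture. A call takes as long as a camera call.
- boxes_of(query, camera): "rect" ([left, top, right, bottom] in pixels, round what is visible of it).
- regions_of(query, camera): "region" (384x512 bool, what is visible of it) and "rect" ([left, top, right, bottom] in pixels, round what is visible of it).
- spot_point(query, camera): "uv" ([column, row] in pixels: a listed point, or the origin of a listed thing).
The state is a dict: "t": time; "q": joint angles; "qd": joint speeds; "joint_efforts": joint torques, N m; "eef_pos": TCP position; "ee_rot": TCP orientation; "force": force on the tool from outside, world axes, zero at the start; "moment": the same for the moment, N m; "width": finger opening in m; "gripper_force": force on a finger pad.
Only numpy, scipy, OpenCV 4.12 (cv2) and the standard library are available. Lean on these libraries where they do the work, as an engineer would, in place of code of your own. Each camera call takes 0.05 s, during which the arm holds its last target. There are 200 camera calls.

## Working session

There is one attempt and no reset: what is moved stays moved. The work goes in short steps, Python scripts to look and compute and a tool call to move; the robot and the scene stay as the last step left them, time stands still between calls to the robot, and variables do not carry over. Pictures are saved under pics/ and viewed, at most 10 in all, crops included, and the job is handed in when it is done.

Besides the shell and the picture viewer there is one more tool, called after "Request:" by a JSON object that holds its "name" and its "arguments". arm_command: Moves the arm, as the interface text tells. Shift numbers are shares of 25 cm and turn numbers shares of 180 degrees, none past 1 either way. Its arguments: {"type":"object","properties":{"commands":{"type":"array"},"claw":{"type":"number"},"grip_force":{"type":"number"}},"required":["commands"]}

```bash
mkdir -p pics
cat > h.py <<'E'
import numpy as np, cv2
from station import *
def ray(cam,uv,z):
    c=calibration(cam);K=np.array(c["camera_matrix"]);T=np.array(c["extrinsics"])
    d=np.linalg.inv(K)@[uv[0],uv[1],1];d=T[:3,:3]@d;o=T[:3,3]
    return o+d*(z-o[2])/d[2]
E
python3 - <<'E'
from h import *
s=get_state();print(s["t"],s["eef_pos"],s["ee_rot"],s["width"])
for cam in["top","scene"]:
    im=grab_frame(cam);cv2.imwrite(f"pics/{cam}1.png",im[:,:,::-1])
    for n,z in[("carton_green_top",.03),("carton_purple1_top",.03),("reject_top",.07),("accept_top",.07),("tablet_jar",0),("tape_roll",0),("scanner",0)]:
        for r in spot_point(n,cam)[:5]:
            print(cam,n,round(r["score"],2),np.round(r["uv"]),ray(cam,r["uv"],z).round(3))
E
```

```text
0.0 [ 0.29448969 -0.60688467  0.24444517] [ 3.13998552e+00 -1.49774774e-04 -2.68989303e+00] 0.08749164123861042
top carton_green_top 0.72 [291. 240.] [ 0.473 -0.066  0.03 ]
top carton_green_top 0.58 [219. 187.] [0.622 0.131 0.03 ]
top carton_purple1_top 0.68 [318. 184.] [ 0.625 -0.144  0.03 ]
top carton_purple1_top 0.48 [221. 190.] [0.614 0.125 0.03 ]
top carton_purple1_top 0.39 [256. 145.] [0.738 0.026 0.03 ]
top reject_top 0.53 [148. 222.] [0.529 0.315 0.07 ]
top reject_top 0.35 [150. 155.] [0.71 0.31 0.07]
top reject_top 0.34 [271. 197.] [ 0.589 -0.013  0.07 ]
top accept_top 0.53 [391. 221.] [ 0.521 -0.326  0.07 ]
top tablet_jar 0.79 [256. 144.] [0.746 0.024 0.   ]
top tape_roll 0.9 [327. 139.] [ 0.756 -0.178  0.   ]
top scanner 0.58 [151. 154.] [0.725 0.328 0.   ]
top scanner 0.26 [148. 222.] [0.528 0.338 0.   ]
scene carton_green_top 0.67 [310. 228.] [0.611 0.116 0.03 ]
scene carton_purple1_top 0.59 [194. 212.] [ 0.631 -0.144  0.03 ]
scene reject_top 0.47 [409. 205.] [0.523 0.313 0.07 ]
scene reject_top 0.19 [251. 224.] [0.664 0.002 0.07 ]
scene accept_top 0.42 [140. 155.] [ 0.523 -0.327  0.07 ]
scene tablet_jar 0.75 [251. 281.] [0.753 0.026 0.   ]
scene tablet_jar 0.73 [409. 207.] [0.456 0.331 0.   ]
scene tape_roll 0.64 [156. 260.] [ 0.755 -0.183  0.   ]
scene scanner 0.7 [194. 209.] [ 0.597 -0.161  0.   ]
scene scanner 0.65 [399. 302.] [0.723 0.314 0.   ]
```

View pics/top1.png

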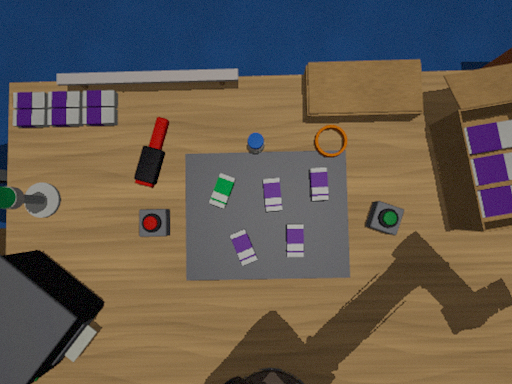

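View pics/scene1.png

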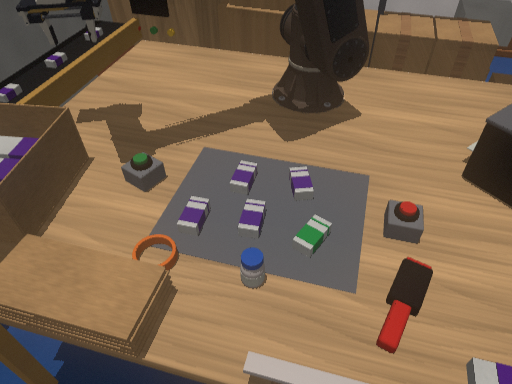

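The top view shows the green carton at about (222,190), with purple cartons at (319,184), (273,195), (243,247) and (295,240). The red button is at (151,223), the green button at (390,218) and the jar at (256,143). The scene view agrees, with the green carton at (312,234) and the red button at (408,208). Next I'll refine the carton by segmentation and triangulate the button.

Run:
```python
from h import *
im=cv2.imread("pics/top1.png");hsv=cv2.cvtColor(im,cv2.COLOR_BGR2HSV)
m=((hsv[...,1]>90)|(hsv[...,2]>150)).astype(np.uint8)
m[:158]=0;m[274:]=0;m[:,:192]=0;m[:,343:]=0
n,l,st,ce=cv2.connectedComponentsWithStats(m)
for i in range(1,n):
    if st[i,4]>60:
        pts=np.argwhere(l==i)[:,::-1].astype(np.float32);r=cv2.minAreaRect(pts)
        print(st[i,4],ce[i].round(1),np.round(r[0],1),np.round(r[1],1),round(r[2]),ray("top",r[0],.025).round(3))
# red button blob in both pictures, triangulated
P=[]
def red(f,x0,x1,y0,y1):
    h=cv2.cvtColor(cv2.imread(f),cv2.COLOR_BGR2HSV)
    k=((h[...,0]<8)|(h[...,0]>172))&(h[...,1]>150)&(h[...,2]>90)
    p=np.argwhere(k[y0:y1,x0:x1])[:,::-1]+[x0,y0];print(f,len(p),p.mean(0),p.min(0),p.max(0));return p.mean(0)
a=red("pics/top1.png",135,172,208,238);b=red("pics/scene1.png",385,430,190,225)
R=[]
for c,u in(("top",a),("scene",b)):
    p,q=ray(c,u,.0),ray(c,u,.1);R.append((p,q-p))
    for z in(.055,.06,.065,.07,.075):print(c,z,ray(c,u,z).round(4))
A=np.stack([R[0][1],-R[1][1]],1);x=np.linalg.lstsq(A,R[1][0]-R[0][0],rcond=None)[0]
print(R[0][0]+x[0]*R[0][1],R[1][0]+x[1]*R[1][1])
```

```text
490 [318.9 183.1] [318.5 184. ] [32. 17.] 90 [ 0.625 -0.146  0.025]
483 [221.8 189.9] [221.8 190.2] [17.3 31.4] 22 [0.614 0.123 0.025]
471 [272.  193.7] [272.  194.3] [32.  16.5] 84 [ 0.599 -0.016  0.025]
435 [294.5 237.7] [294.5 238. ] [26. 17.] 90 [ 0.477 -0.075  0.025]
483 [243.  246.7] [243.2 247.1] [32.3 16.7] 68 [0.455 0.066 0.025]
64 [294.8 254.5] [295.  254.5] [16.  3.] 0 [ 0.432 -0.076  0.025]
pics/top1.png 148 [149.67567568 222.5       ] [143 216] [156 229]
pics/scene1.png 194 [407.64948454 207.96907216] [399 201] [416 215]
top 0.055 [0.5284 0.3163 0.055 ]
top 0.06 [0.5285 0.3148 0.06  ]
top 0.065 [0.5286 0.3133 0.065 ]
top 0.07 [0.5287 0.3118 0.07  ]
top 0.075 [0.5288 0.3102 0.075 ]
scene 0.055 [0.5179 0.3149 0.055 ]
scene 0.06 [0.5231 0.3136 0.06  ]
scene 0.065 [0.5283 0.3124 0.065 ]
scene 0.07 [0.5336 0.3111 0.07  ]
scene 0.075 [0.5388 0.3099 0.075 ]
[0.52863269 0.31311115 0.06556571] [0.52867426 0.31230586 0.06532022]
```

Green carton centre is about (0.614, 0.123). Red button is about (0.528, 0.312), top at about 0.068. I'll travel at z = 0.244 with the gripper shut.

Request:
{"name": "arm_command", "arguments": {"commands": [{"tx": -0.1,"ty": 0.085},{"tx": -0.2,"ty": 0.17},{"tx": -0.3,"ty": 0.26},{"tx": -0.4,"ty": 0.345},{"tx": -0.5,"ty": 0.43},{"tx": -0.6,"ty": 0.515},{"tx": -0.7,"ty": 0.6},{"tx": -0.8,"ty": 0.68}], "claw": 0}}

```text
invalid input
```

Request:
{"name": "arm_command", "arguments": {"commands": [{"tx": -0.1,"ty": 0.085},{"tx": -0.2,"ty": 0.17},{"tx": -0.3,"ty": 0.26},{"tx": -0.4,"ty": 0.345},{"tx": -0.5,"ty": 0.43},{"tx": -0.6,"ty": 0.515},{"tx": -0.7,"ty": 0.6},{"tx": -0.8,"ty": 0.68}]}}

```text
invalid input
```

Request:
{"name": "arm_command", "arguments": {"commands": [{"tx": -0.1,"ty": 0.085},{"tx": -0.2,"ty": 0.17},{"tx": -0.3,"ty": 0.26},{"tx": -0.4,"ty": 0.345},{"tx": -0.5,"ty": 0.43},{"tx": -0.6,"ty": 0.515},{"tx": -0.7,"ty": 0.6},{"tx": -0.8,"ty": 0.68}]}}

```text
invalid input
```

Request:
{"name": "arm_command", "arguments": {"commands": [{"tx": -0.1,"ty": 0.085,"tz": 0,"twist": 0},{"tx": -0.2,"ty": 0.17,"tz": 0,"twist": 0},{"tx": -0.3,"ty": 0.26,"tz": 0,"twist": 0},{"tx": -0.4,"ty": 0.345,"tz": 0,"twist": 0},{"tx": -0.5,"ty": 0.43,"tz": 0,"twist": 0},{"tx": -0.6,"ty": 0.515,"tz": 0,"twist": 0},{"tx": -0.7,"ty": 0.6,"tz": 0,"twist": 0},{"tx": -0.8,"ty": 0.68,"tz": 0,"twist": 0}], "claw": 0}}

```text
t: 1.47
eef_pos: [0.4007, -0.3654, 0.2456]
ee_rot: [-3.141, 0.0, -2.69]
force: [1.1, -0.5, -0.8]
width: 0.0401
gripper_force: 0.0
```

Request:
{"name": "arm_command", "arguments": {"commands": [{"tx": -0.1,"ty": 0.085,"tz": 0,"twist": 0},{"tx": -0.2,"ty": 0.17,"tz": 0,"twist": 0},{"tx": -0.3,"ty": 0.26,"tz": 0,"twist": 0},{"tx": -0.4,"ty": 0.345,"tz": 0,"twist": 0},{"tx": -0.5,"ty": 0.43,"tz": 0,"twist": 0},{"tx": -0.6,"ty": 0.515,"tz": 0,"twist": 0},{"tx": -0.7,"ty": 0.6,"tz": 0,"twist": 0},{"tx": -0.8,"ty": 0.68,"tz": 0,"twist": 0}]}}

```text
t: 2.13
eef_pos: [0.5064, -0.1251, 0.2458]
ee_rot: [-3.141, 0.001, -2.69]
force: [1.5, -1.0, -0.1]
width: 0.0004
gripper_force: 0.0
```

Request:
{"name": "arm_command", "arguments": {"commands": [{"tx": -0.1,"ty": 0.085,"tz": 0,"twist": 0},{"tx": -0.2,"ty": 0.17,"tz": 0,"twist": 0},{"tx": -0.3,"ty": 0.26,"tz": 0,"twist": 0},{"tx": -0.4,"ty": 0.345,"tz": 0,"twist": 0},{"tx": -0.5,"ty": 0.43,"tz": 0,"twist": 0},{"tx": -0.6,"ty": 0.515,"tz": 0,"twist": 0},{"tx": -0.7,"ty": 0.6,"tz": 0,"twist": 0},{"tx": -0.82,"ty": 0.7,"tz": 0,"twist": 0}]}}

```text
t: 2.8
eef_pos: [0.6142, 0.1213, 0.2457]
ee_rot: [-3.142, 0.0, -2.69]
force: [0.9, -0.8, 0.8]
width: 0.0006
gripper_force: 0.0
```

Request:
{"name": "arm_command", "arguments": {"commands": [{"tx": 0,"ty": 0,"tz": 0.1,"twist": 0},{"tx": 0,"ty": 0,"tz": 0.2,"twist": 0},{"tx": 0,"ty": 0,"tz": 0.3,"twist": 0},{"tx": 0,"ty": 0,"tz": 0.4,"twist": 0},{"tx": 0,"ty": 0,"tz": 0.5,"twist": 0},{"tx": 0,"ty": 0,"tz": 0.58,"twist": 0},{"tx": 0,"ty": 0,"tz": 0.64,"twist": 0},{"tx": 0,"ty": 0,"tz": 0.67,"twist": 0}]}}

```text
t: 3.47
eef_pos: [0.613, 0.1198, 0.0755]
ee_rot: [3.141, -0.003, -2.69]
force: [-0.2, 0.7, -0.2]
width: 0.0003
gripper_force: 0.0
```

Run:
```python
from h import *
print(get_state()["eef_pos"])
a=grab_frame("wrist");b=grab_frame("scene")
b=cv2.resize(b[170:300,180:440],(512,256))
cv2.imwrite("pics/w2.png",np.vstack([cv2.resize(a,(400,300)),cv2.resize(b,(400,200))])[:,:,::-1])
```

```text
[0.61304843 0.11975133 0.07553819]
```

View pics/w2.png

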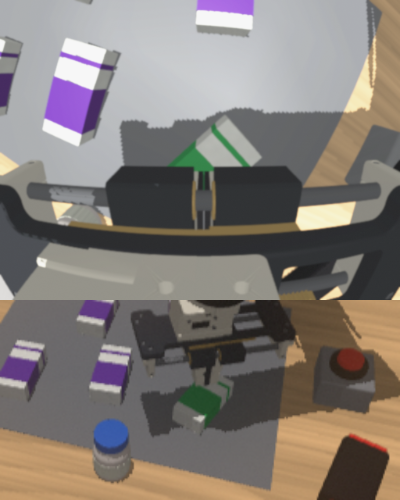

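The closed fingertips, at about (210,380) in the lower half of the picture, hover above the green carton at (203,405) with a clear gap. The jar and the other cartons are well away. I'll hold here.

Request:
{"name": "arm_command", "arguments": {"commands": [{"tx": 0,"ty": 0,"tz": 0,"twist": 0},{"tx": 0,"ty": 0,"tz": 0,"twist": 0},{"tx": 0,"ty": 0,"tz": 0,"twist": 0},{"tx": 0,"ty": 0,"tz": 0,"twist": 0},{"tx": 0,"ty": 0,"tz": 0,"twist": 0},{"tx": 0,"ty": 0,"tz": 0,"twist": 0},{"tx": 0,"ty": 0,"tz": 0,"twist": 0},{"tx": 0,"ty": 0,"tz": 0,"twist": 0}]}}

```text
t: 4.23
eef_pos: [0.6141, 0.1202, 0.078]
ee_rot: [3.142, 0.0, -2.69]
force: [-0.8, 0.4, -0.9]
width: 0.0004
gripper_force: 0.0
```

Request:
{"name": "arm_command", "arguments": {"commands": [{"tx": 0,"ty": 0,"tz": 0,"twist": 0},{"tx": 0,"ty": 0,"tz": 0,"twist": 0},{"tx": 0,"ty": 0,"tz": 0,"twist": 0},{"tx": 0,"ty": 0,"tz": 0,"twist": 0},{"tx": 0,"ty": 0,"tz": 0,"twist": 0},{"tx": 0,"ty": 0,"tz": 0,"twist": 0},{"tx": 0,"ty": 0,"tz": 0,"twist": 0},{"tx": 0,"ty": 0,"tz": 0,"twist": 0}]}}

```text
t: 4.9
eef_pos: [0.6141, 0.1202, 0.0779]
ee_rot: [3.142, -0.0, -2.69]
force: [0.8, 1.1, -0.6]
width: 0.0004
gripper_force: 0.0
```

Request:
{"name": "arm_command", "arguments": {"commands": [{"tx": 0,"ty": 0,"tz": 0,"twist": 0},{"tx": 0,"ty": 0,"tz": 0,"twist": 0},{"tx": 0,"ty": 0,"tz": 0,"twist": 0},{"tx": 0,"ty": 0,"tz": 0,"twist": 0},{"tx": 0,"ty": 0,"tz": 0,"twist": 0},{"tx": 0,"ty": 0,"tz": 0,"twist": 0},{"tx": 0,"ty": 0,"tz": 0,"twist": 0},{"tx": 0,"ty": 0,"tz": 0,"twist": 0}]}}

```text
t: 5.57
eef_pos: [0.6141, 0.1202, 0.0779]
ee_rot: [-3.142, -0.0, -2.69]
force: [-0.6, -0.2, 0.5]
width: 0.0003
gripper_force: 0.0
```

Request:
{"name": "arm_command", "arguments": {"commands": [{"tx": 0,"ty": 0,"tz": 0,"twist": 0},{"tx": 0,"ty": 0,"tz": 0,"twist": 0},{"tx": 0,"ty": 0,"tz": 0,"twist": 0},{"tx": 0,"ty": 0,"tz": 0,"twist": 0},{"tx": 0,"ty": 0,"tz": 0,"twist": 0},{"tx": 0,"ty": 0,"tz": 0,"twist": 0},{"tx": 0,"ty": 0,"tz": 0,"twist": 0},{"tx": 0,"ty": 0,"tz": 0,"twist": 0}]}}

```text
t: 6.23
eef_pos: [0.6141, 0.1202, 0.0779]
ee_rot: [-3.142, -0.0, -2.69]
force: [0.3, -0.2, 0.1]
width: 0.0003
gripper_force: 0.0
```

Request:
{"name": "arm_command", "arguments": {"commands": [{"tx": 0,"ty": 0,"tz": -0.06,"twist": 0},{"tx": 0,"ty": 0,"tz": -0.12,"twist": 0},{"tx": 0,"ty": 0,"tz": -0.18,"twist": 0},{"tx": 0,"ty": 0,"tz": -0.24,"twist": 0},{"tx": 0,"ty": 0,"tz": -0.3,"twist": 0},{"tx": 0,"ty": 0,"tz": -0.36,"twist": 0},{"tx": 0,"ty": 0,"tz": -0.4,"twist": 0},{"tx": 0,"ty": 0,"tz": -0.4,"twist": 0}]}}

```text
t: 6.9
eef_pos: [0.6153, 0.1206, 0.1804]
ee_rot: [-3.141, 0.004, -2.689]
force: [0.7, 0.4, -0.1]
width: -0.0
gripper_force: 0.0
```

Request:
{"name": "arm_command", "arguments": {"commands": [{"tx": 0,"ty": 0.12,"tz": 0,"twist": 0},{"tx": -0.01,"ty": 0.24,"tz": 0,"twist": 0},{"tx": -0.01,"ty": 0.36,"tz": 0,"twist": 0},{"tx": -0.02,"ty": 0.48,"tz": 0,"twist": 0},{"tx": -0.02,"ty": 0.6,"tz": 0,"twist": 0},{"tx": -0.026,"ty": 0.72,"tz": 0,"twist": 0},{"tx": -0.026,"ty": 0.8,"tz": 0,"twist": 0},{"tx": -0.026,"ty": 0.842,"tz": 0,"twist": 0}]}}

```text
t: 7.57
eef_pos: [0.5267, 0.3143, 0.1768]
ee_rot: [-3.142, -0.001, -2.688]
force: [-0.3, 0.3, 0.3]
width: 0.0005
gripper_force: 0.0
```

Request:
{"name": "arm_command", "arguments": {"commands": [{"tx": 0,"ty": 0,"tz": 0.05,"twist": 0},{"tx": 0,"ty": 0,"tz": 0.1,"twist": 0},{"tx": 0,"ty": 0,"tz": 0.15,"twist": 0},{"tx": 0,"ty": 0,"tz": 0.19,"twist": 0},{"tx": 0,"ty": 0,"tz": 0.22,"twist": 0},{"tx": 0,"ty": 0,"tz": 0.24,"twist": 0},{"tx": 0,"ty": 0,"tz": 0.24,"twist": 0},{"tx": 0,"ty": 0,"tz": 0.24,"twist": 0}]}}

```text
t: 8.23
eef_pos: [0.5283, 0.3123, 0.1178]
ee_rot: [-3.141, -0.0, -2.69]
force: [0.2, -0.2, 0.6]
width: 0.0005
gripper_force: 0.0
```

Run:
```python
from h import *
print(get_state()["eef_pos"])
b=grab_frame("scene")
b=cv2.resize(b[130:250,320:480],(800,600))
cv2.imwrite("pics/s3.png",b[:,:,::-1])
```

```text
[0.52827724 0.31227643 0.11784501]
```

View pics/s3.png

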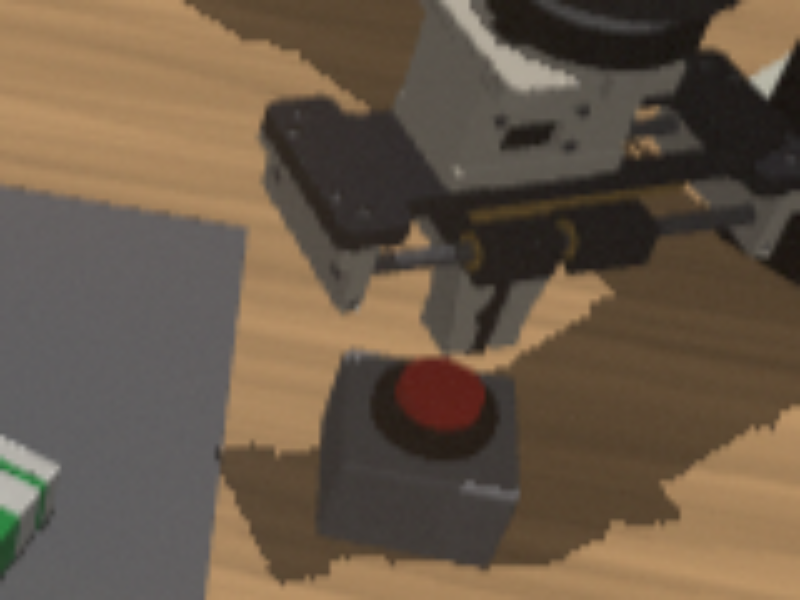

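The fingertips, at about (470,350) in the crop, are above the red button at (440,390). They line up to within about 5 mm once the perspective shift is allowed for. Now a slow descent.

Request:
{"name": "arm_command", "arguments": {"commands": [{"tx": 0,"ty": 0,"tz": 0.02,"twist": 0},{"tx": 0,"ty": 0,"tz": 0.04,"twist": 0},{"tx": 0,"ty": 0,"tz": 0.06,"twist": 0},{"tx": 0,"ty": 0,"tz": 0.08,"twist": 0},{"tx": 0,"ty": 0,"tz": 0.1,"twist": 0},{"tx": 0,"ty": 0,"tz": 0.11,"twist": 0},{"tx": 0,"ty": 0,"tz": 0.12,"twist": 0},{"tx": 0,"ty": 0,"tz": 0.12,"twist": 0}]}}

```text
t: 8.95
eef_pos: [0.5279, 0.3123, 0.0875]
ee_rot: [-3.141, -0.001, -2.69]
force: [-2.3, -0.6, 3.5]
width: 0.0003
gripper_force: 1.7
```

Request:
{"name": "arm_command", "arguments": {"commands": [{"tx": 0,"ty": 0,"tz": 0.004,"twist": 0},{"tx": 0,"ty": 0,"tz": 0.008,"twist": 0},{"tx": 0,"ty": 0,"tz": 0.012,"twist": 0},{"tx": 0,"ty": 0,"tz": 0.016,"twist": 0},{"tx": 0,"ty": 0,"tz": 0.016,"twist": 0},{"tx": 0,"ty": 0,"tz": 0.016,"twist": 0},{"tx": 0,"ty": 0,"tz": 0.016,"twist": 0},{"tx": 0,"ty": 0,"tz": 0.016,"twist": 0}]}}

```text
t: 9.62
eef_pos: [0.528, 0.3123, 0.085]
ee_rot: [-3.142, 0.0, -2.689]
force: [-5.2, -2.6, 12.4]
width: 0.0002
gripper_force: 5.9
```

Request:
{"name": "arm_command", "arguments": {"commands": [{"tx": 0,"ty": 0,"tz": 0.002,"twist": 0},{"tx": 0,"ty": 0,"tz": 0.004,"twist": 0},{"tx": 0,"ty": 0,"tz": 0.004,"twist": 0},{"tx": 0,"ty": 0,"tz": 0.004,"twist": 0},{"tx": 0,"ty": 0,"tz": 0.004,"twist": 0},{"tx": 0,"ty": 0,"tz": 0.004,"twist": 0},{"tx": 0,"ty": 0,"tz": 0.004,"twist": 0},{"tx": 0,"ty": 0,"tz": 0.004,"twist": 0}]}}

```text
t: 10.28
eef_pos: [0.528, 0.3123, 0.0849]
ee_rot: [-3.142, 0.001, -2.689]
force: [-7.6, -3.4, 17.3]
width: 0.0001
gripper_force: 9.3
```

The arm has reached a hard stop at 0.0849. I'll look at the button while it is pressed to confirm.

Run:
```python
from h import *
b=grab_frame("scene")
b=cv2.resize(b[150:246,345:473],(800,600),interpolation=cv2.INTER_CUBIC)
cv2.imwrite("pics/s4.png",b[:,:,::-1])
```

```text
(no output)
```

View pics/s4.png

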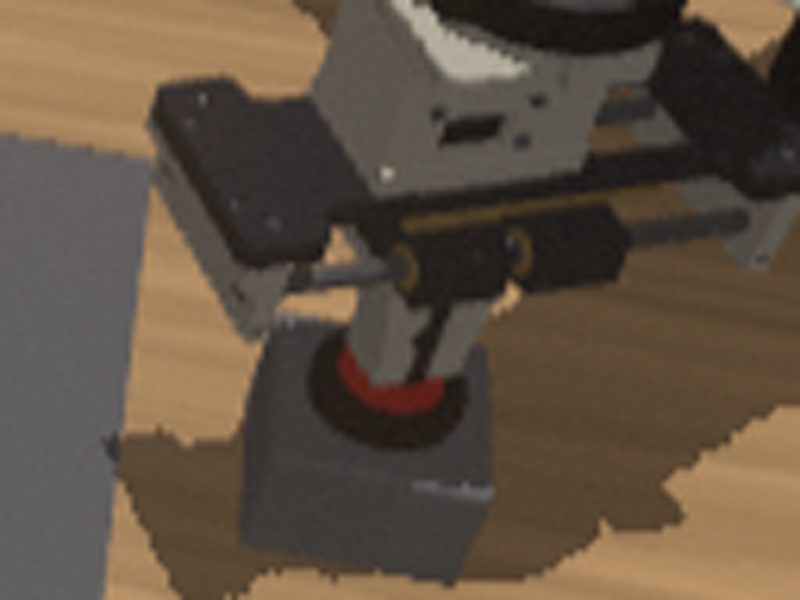

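The button looks pressed but the picture doesn't prove it. I'll lift in small steps and use the force to see over what travel the spring follows.

Request:
{"name": "arm_command", "arguments": {"commands": [{"tx": 0,"ty": 0,"tz": -0.02,"twist": 0},{"tx": 0,"ty": 0,"tz": -0.02,"twist": 0},{"tx": 0,"ty": 0,"tz": -0.02,"twist": 0},{"tx": 0,"ty": 0,"tz": -0.02,"twist": 0},{"tx": 0,"ty": 0,"tz": -0.02,"twist": 0},{"tx": 0,"ty": 0,"tz": -0.02,"twist": 0},{"tx": 0,"ty": 0,"tz": -0.02,"twist": 0},{"tx": 0,"ty": 0,"tz": -0.02,"twist": 0}]}}

```text
t: 11.0
eef_pos: [0.5284, 0.3127, 0.0879]
ee_rot: [3.141, 0.001, -2.69]
force: [0.7, 0.8, 4.6]
width: 0.0003
gripper_force: 1.6
```

Request:
{"name": "arm_command", "arguments": {"commands": [{"tx": 0,"ty": 0,"tz": -0.008,"twist": 0},{"tx": 0,"ty": 0,"tz": -0.008,"twist": 0},{"tx": 0,"ty": 0,"tz": -0.008,"twist": 0},{"tx": 0,"ty": 0,"tz": -0.008,"twist": 0},{"tx": 0,"ty": 0,"tz": -0.008,"twist": 0},{"tx": 0,"ty": 0,"tz": -0.008,"twist": 0},{"tx": 0,"ty": 0,"tz": -0.008,"twist": 0},{"tx": 0,"ty": 0,"tz": -0.008,"twist": 0}]}}

```text
t: 11.67
eef_pos: [0.5281, 0.3125, 0.0898]
ee_rot: [3.141, 0.0, -2.69]
force: [1.0, 1.7, 1.1]
width: 0.0002
gripper_force: 1.0
```

Request:
{"name": "arm_command", "arguments": {"commands": [{"tx": 0,"ty": 0,"tz": -0.008,"twist": 0},{"tx": 0,"ty": 0,"tz": -0.008,"twist": 0},{"tx": 0,"ty": 0,"tz": -0.008,"twist": 0},{"tx": 0,"ty": 0,"tz": -0.008,"twist": 0},{"tx": 0,"ty": 0,"tz": -0.008,"twist": 0},{"tx": 0,"ty": 0,"tz": -0.008,"twist": 0},{"tx": 0,"ty": 0,"tz": -0.008,"twist": 0},{"tx": 0,"ty": 0,"tz": -0.008,"twist": 0}]}}

```text
t: 12.33
eef_pos: [0.528, 0.3123, 0.0918]
ee_rot: [-3.142, -0.0, -2.69]
force: [-0.3, 0.6, -0.3]
width: 0.0003
gripper_force: 0.0
```

The spring force fades out at about 0.091, so the button travelled about 6 mm and was fully down. Moving clear.

Request:
{"name": "arm_command", "arguments": {"commands": [{"tx": 0,"ty": 0,"tz": -0.08,"twist": 0},{"tx": 0,"ty": 0,"tz": -0.16,"twist": 0},{"tx": 0,"ty": 0,"tz": -0.24,"twist": 0},{"tx": 0,"ty": 0,"tz": -0.32,"twist": 0},{"tx": 0,"ty": 0,"tz": -0.4,"twist": 0},{"tx": 0,"ty": 0,"tz": -0.45,"twist": 0},{"tx": 0,"ty": 0,"tz": -0.5,"twist": 0},{"tx": 0,"ty": 0,"tz": -0.5,"twist": 0}]}}

```text
t: 13.0
eef_pos: [0.5291, 0.3132, 0.2199]
ee_rot: [3.141, 0.004, -2.689]
force: [-0.6, -0.1, 1.0]
width: 0.0003
gripper_force: 0.0
```

Run:
```python
from h import *
s=get_state();print(s["t"],s["eef_pos"],s["force"]);print(job_done())
```

```text
13.0 [0.52909511 0.31317037 0.21987638] [-0.57324899 -0.09823072  0.9794006 ]
the job is handed in; nothing more can be done
None
```

I held the fingertips about 3 cm above the green-banded carton for over two seconds, pressed the red reject button through about 6 mm (judged from the force readings) and let it back up, moved clear, and handed the job in at 13 s; no verdict came back.

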